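# Free a locked parts case with its release key

### The arm

A 7-joint arm with a two-finger parallel gripper is mounted at the origin on a cart in front of the work surface, level with it; the furniture and walls round the work are solid. World frame = base frame: x ahead of the robot, y to its left, z up, the work surface at z = 0. Lengths are in m, angles in rad, forces in N, time in s.
With the tool pointing down it reaches from about 0.375 to 0.925 m from the base axis. Payload 3.1 kg.
Tool frame: the origin (TCP) lies at the very end of the fingers, on their centre line; the grasp point (between the pads) lies 19 mm behind it (r.hold_point_z is the distance from the TCP to the grasp point, in m); z points along the fingers, y is the line along which they close (so a half turn about z gives the same grasp; the last joint's range is limited). The gripper opens to 85 mm and grips with 20 to 120 N. Pads are 22 mm wide; open, the fingers measure 114 mm over their backs; the gripper's body (76 mm by 85 mm) begins 54 mm behind the grasp point. The pads swing forward as they close: fully open they stand 13 mm farther back than shut.
Start: joints at [-1.269, 0.383, 0.044, 1.598, -0.018, 1.161, -0.05], TCP at [0.253, 0.599, 0.231] pointing down, gripper open.
Joint ranges: [-2.61, 2.61], [-0.41, 2.15], [-1.48, 1.57], [0, 2.5], [-1.57, 4.71], [0.05, 1.97], [-2.85, 2.85]. Speed limits (rad/s): [2.79, 2.79, 3.14, 3.14, 3.14, 3.14, 3.14].

### API

Orientations are given as a rotation vector (axis times angle).
In Python, from workcell import r gives the robot as it stands.
- The arm moves only by the tool step_arm, never from a script. Its argument "commands" is one flat list of numbers, 4 for each row, row after row: the shift along the tool's x, y, z in units of 40 mm (1.0 is 40 mm), then the turn about the tool's z in degrees. In form: [dx, dy, dz, roll, dx, dy, dz, roll, ...]. A call has 1 to 20 rows; each row shifts and turns the commanded pose from where the row before left it, along the tool's axes as they then stand; what a row does not reach is not made up. A row lasts 1/10 s, in which the tool goes at most 50 mm and 8.59 degrees, less where a joint would pass 70% of its speed; a pose out of reach is approached as far as the arm can. A call is refused whole if a number of a shift passes 1 or a number of a turn 8.59, either way. A call with a gripper value outside its range is refused whole. "jaw" is the opening, from 0 (shut) to 1 (fully open), set as the call begins (left out, the last holds). The fingers move at their own pace and stop on an object; "newtons" is the grip in N (left out, the last holds). Time passes only in rows, so rows that do not move let the fingers close. It gives the time, the measured TCP pose, the force, the opening and the grip force at its end, in the units of the state.
- r.get_state(): the state, without advancing time (a new reading comes with each control period).
- r.snapshot(name): name is "scene" or "top" or "wrist"; returns the picture (400x640x3 uint8, red, green, blue); there is no depth.
- r.camera_params(name): a dict with "intrinsics" (3x3 intrinsics, pixels), "k1" (the pictures are not rectified: a ray, as slopes to the right and down, at radius r is drawn at 1 + k1 r^2 times it, then the intrinsics apply), "world_from_camera" (4x4, takes a point from camera to world coordinates); the wrist camera has in their place "T_tool_cam" (4x4, takes a point from camera to tool coordinates, whose origin is the TCP and whose axes are the flange's). Camera axes: x right, y down, z forward; pixel columns grow to the right and rows downward; lengths in m; the calibration is good to about 2 mm. A picture is of the moment at which its call begins: read the wrist's pose just before it. camera_params takes no time and is no camera call.
- r.hand_in(): hands the job in; it is judged then, once.
Trained networks look in the newest picture that a camera, given by its name, has taken for a name from the list of things; names that differ only in an ending like _2 or _b are one class to them, and where a whole thing is asked for, a point or a joint stands for the part that bears it (a point fixed in the world has none). Each returns a list of dicts, best first, with "p" (0 to 1); they miss things now and then, are a little off and sometimes report something else, mostly with a low value. They report only what shows in the picture. A call takes as long as a camera call. They do not tell look-alikes from the thing itself.
- r.regions_of(camera, name): "mask" (400x640 bool, what is visible of it) and "box" ([left, top, right, bottom] in pixels, round what is visible of it).
The state is a dict: "clock": time; "joints": joint angles; "qvel": joint speeds; "joint_efforts": joint torques, N m; "tcp_pos": TCP position; "orientation": TCP orientation; "ft_force": force on the tool from outside, world axes, zero at the start; "moment": the same for the moment, N m; "width": finger opening in m; "gripper_force": force on a finger pad.
Only numpy, scipy, OpenCV 4.12 (cv2) and the standard library are available. Lean on these libraries where they do the work, as an engineer would, in place of code of your own. Each camera call takes 0.05 s, during which the arm holds its last target. There are 200 camera calls.

### The job

The small sheet-steel parts case is locked by a hidden sprung hook. Take the release key from its stand, feel for the hook down through the narrow slot in front of the lid (it can sit anywhere along the slot) and press it down, gently and without forcing it, until the lid pops up; then put the key back standing in its stand and swing the lid fully open, to its stop. Leave the screwdriver, the bracket and the pliers lying where they are.

Things in the scene. Friction and masses are not known exactly. Their poses are not given: they have to be found in the camera images.
- case: Fixed case of grey sheet steel, 190 (x) x 160 (y) x 112 mm high, on rubber feet. Origin: centre of its underside, on the tray floor; -x is its front (robot side), +x its hinge side. Top: a fixed strip 54 mm deep along the front edge, with the slot in it; behind it the lid. The hook is under the slot, on the case. Pressing the key on case or hook with over 40 N would bend something.
- slot (a point): Middle of the slot, level with the case's top face, axes as the case. Slot: 110 mm along y, 16 mm along x, in a 4 mm plate. The hook's steel tab, 32 mm wide in y, lies with its flat top 40 mm below this face, right under the slot; its middle is anywhere within 35 mm either side of the slot's middle (not told; it stays there when pressed). Beside the tab the slot is empty, 82 mm deep.
- lid (a joint): Angle of the lid in rad: 0 shut, 1.15 fully open at its stop. Light grey-painted plate 132 x 160 mm, hinged along the case's far (+x) edge; its front edge rises. When the hook lets go, a sprung pin raises it to about 0.3 rad; the hinge is stiff enough that it then stays where it is left. About 3 N at the handle moves it.
- lid_hinge (a point): Middle of the lid's hinge line, which runs along the case's y, 162 mm behind the slot (case x) and 2 mm below the top face. Axes as the case.
- lid_handle (a point): Middle of the lid's dark bar handle: a round bar 10 mm thick, 80 mm long along the case's y, its centre line 37 mm above the hinge line and 95 mm in front of it with the lid shut (35 mm from the lid's top face). It moves with the lid; it can be pinched, or pushed back from inside its loop. Once open, the lid's top and the handle face away from the robot (+x).
- hook (a joint): Tilt of the sprung hook in rad: 0 at rest, growing as its tab is pressed down; lets go of the lid at about 0.25, when the tab is 8 to 11 mm down; hard stop at 0.38, 13 to 15 mm down. The tab takes about 3 to 5 N to start moving, about 7 N at letting go, and springs back up when freed. Pressed too near its edge the key may slip off it.
- key: Loose release key, 149 mm long, 0.12 kg, standing upright in the stand. Origin: lower end of its shank, on its axis; z points up along the shank to the handle. Steel shank 8 mm thick and 100 mm long, then a steel collar 26 mm across from z = 100 to 105 mm, then a black flat handle 14 (x) x 50 (y) x 44 (z) mm, from z = 105 to 149 mm: pinch it across its 14 mm, along the key's x.
- key_grip (a point): Point on the key's axis in the handle, 130 mm above the shank's lower end, where to pinch it. Axes as the key.
- stand: Fixed dark steel key stand: a 60 x 60 x 6 mm foot and a 40 x 40 mm block, 104 mm high in all, with an upright square hole 16 mm wide right through. Origin: centre of its underside. The key's collar rests on the block's top.
- stand_mouth (a point): Centre of the hole's mouth, on top of the stand, 104 mm above the tray floor. With the key in its stand the key's lower end is 100 mm below this point.
- driver_blue: Bystander: blue and grey screwdriver, 174 mm long, 30 mm thick, lying in front of the case. Origin: centre of its underside.
- bracket: Bystander: yellow zinc-plated sheet bracket with a spring wire, 63 x 43 x 36 mm, lying to the left of the case. Origin: centre of its underside.
- combination_pliers: Bystander: combination pliers with blue grips, 215 mm long, 16 mm thick, lying behind and to the right of the case. Origin: centre of its underside.
Not all that is in view belongs to the job. Of the things that look like the stand, take the one that is farthest from the robot's base at the start.

How it is judged:
On the way:
1. the hook is pressed down with the key far enough to let go of the lid (value of joint hook above 0.2 rad and contact force between key and case above 1 N), for 0.05 s.
At the end, for the whole second after the job is handed in: The lid stands open by more than 1.0 rad (its stop is at 1.15), the hook is up again at rest, and the key stands upright (within 0.12 rad) in its stand, down on its collar within 8 mm, and at rest (value of joint lid above 1 rad and value of joint hook below 0.05 rad and horizontal distance between key and stand_mouth below 0.015 m and z of key in the frame of stand below 0.012 m and angle between key's own z axis and vertical below 0.12 rad and linear speed of key below 0.02 m/s); the robot touches nothing.
It fails at once if the key presses on the case or its hook with more than 40 N (contact force between key and case above 40 N).
It fails at once if the screwdriver is moved by more than 30 mm (distance of driver_blue from where it was at the start of the episode above 0.03 m).
It fails at once if the bracket is moved by more than 30 mm (distance of bracket from where it was at the start of the episode above 0.03 m).
It fails at once if the pliers are moved by more than 30 mm (distance of combination_pliers from where it was at the start of the episode above 0.03 m).
It also fails if it takes over 67 s, if anything falls off the work surface, if the arm or the gripper's body presses on something with over 40 N, if the wrist force passes 120 N, or if a joint passes its speed limit or range.

## Working session

There is one attempt and no reset: what is moved stays moved. The work goes in short steps, Python scripts to look and compute and a tool call to move; the robot and the scene stay as the last step left them, time stands still between calls to the robot, and variables do not carry over. Pictures are saved under pics/ and viewed, at most 10 in all, crops included, and the job is handed in when it is done.

Besides the shell and the picture viewer there is one more tool, called after ">>>" by a JSON object that holds its "name" and its "arguments". step_arm: Moves the arm, as the interface text tells. Its arguments: {"type":"object","properties":{"commands":{"type":"array","items":{"type":"number"}},"jaw":{"type":"number"},"newtons":{"type":"number"}},"required":["commands"]}

```bash
ls; mkdir -p pics; cat > h.py <<'E'
from workcell import r
import numpy as np, cv2
from scipy.spatial.transform import Rotation as R
def snap(n,f=None):
    im=r.snapshot(n)
    if f: cv2.imwrite('pics/'+f,im[:,:,::-1])
    return im
def cam(n):
    p=r.camera_params(n); K=np.array(p['intrinsics'])
    if n=='wrist':
        s=r.get_state(); T=np.eye(4); T[:3,:3]=R.from_rotvec(s['orientation']).as_matrix(); T[:3,3]=s['tcp_pos']
        T=T@np.array(p['T_tool_cam'])
    else: T=np.array(p['world_from_camera'])
    return K,p['k1'],T
def px2w(c,u,v,z):
    K,k1,T=c; d=np.array([(u-K[0,2])/K[0,0],(v-K[1,2])/K[1,1]]); x=d.copy()
    for _ in range(20): x=d/(1+k1*(x@x))
    w=T[:3,:3]@np.array([x[0],x[1],1]); o=T[:3,3]
    return o+w*(z-o[2])/w[2]
def w2px(c,P):
    K,k1,T=c; q=T[:3,:3].T@(np.array(P)-T[:3,3]); x=q[:2]/q[2]; x=x*(1+k1*(x@x))
    return K[:2,:2]@x+K[:2,2]
E
python3 - <<'E'
from h import *
a=snap('top','top.png');b=snap('scene','scene.png')
for n in ('top','scene'):
    for t in ('case','stand','key','lid_handle','driver_blue','bracket','combination_pliers'):
        for d in r.regions_of(n,t)[:4]:
            print(n,t,round(d['p'],2),d['box'],d['mask'].sum())
    print(cam(n))
print(r.get_state()); print(r.camera_params('wrist'))
E
```

```text
pics
top case 0.93 [232.4, 134.4, 321.4, 230.5] 6245
top stand 0.94 [382.2, 226.4, 414.9, 259.7] 725
top stand 0.72 [454.3, 218.0, 482.6, 247.0] 564
top stand 0.27 [237.8, 135.7, 318.2, 211.4] 4170
top key 0.62 [469.0, 229.8, 495.5, 244.9] 268
top lid_handle 0.83 [240.4, 138.4, 318.8, 212.9] 4155
top driver_blue 0.57 [255.3, 261.7, 323.3, 272.8] 534
top bracket 0.48 [199.0, 236.3, 219.0, 256.1] 232
top combination_pliers 0.65 [346.3, 123.8, 434.1, 153.8] 1094
(array([[384.09851749,   0.        , 318.76328371],
       [  0.        , 384.09851749, 199.0331769 ],
       [  0.        ,   0.        ,   1.        ]]), 0.02568683431835899, array([[ 0.01651338, -0.99806095,  0.06001366,  0.49091245],
       [-0.99959902, -0.01509842,  0.02395471,  0.11162568],
       [-0.02300215, -0.06038517, -0.99791008,  0.96992873],
       [ 0.        ,  0.        ,  0.        ,  1.        ]]))
scene case 0.72 [252.5, 172.0, 336.0, 245.1] 3750
scene stand 0.83 [344.8, 243.0, 375.0, 286.8] 847
scene stand 0.69 [410.4, 261.1, 435.4, 300.2] 811
scene key 0.69 [413.8, 244.4, 438.1, 263.5] 377
scene lid_handl
[... 1227 characters left out ...]
33710004, -0.12764588, -0.20705423]), 'moment': array([ 0.01839396, -0.00310527,  0.01919617]), 'gripper_force': 0.0, 'width': 0.0850615248829344}
{'intrinsics': array([[315.80260666,   0.        , 320.33331357],
       [  0.        , 315.80260666, 196.22109301],
       [  0.        ,   0.        ,   1.        ]]), 'k1': -0.04105638655821038, 'T_tool_cam': array([[ 6.36721415e-04, -9.44992769e-01, -3.27090600e-01,
         8.44698113e-02],
       [ 9.99999782e-01,  6.59536104e-04,  4.11642105e-05,
        -1.21289078e-03],
       [ 1.76828179e-04, -3.27090555e-01,  9.44992983e-01,
        -1.42250865e-01],
       [ 0.00000000e+00,  0.00000000e+00,  0.00000000e+00,
         1.00000000e+00]])}
```

```bash
python3 - <<'E'
from h import *
a=cv2.imread('pics/top.png')
cv2.imwrite('pics/topc.png',cv2.resize(a[100:290,180:520],None,fx=2.35,fy=2.35,interpolation=cv2.INTER_CUBIC))
b=cv2.imread('pics/scene.png')
cv2.imwrite('pics/scc.png',cv2.resize(b[150:320,220:460],None,fx=3.3,fy=3.3,interpolation=cv2.INTER_CUBIC))
c=cam('top')
for u,v in ((398,243),(468,232)): p=px2w(c,u,v,.104); print(p,np.hypot(p[0],p[1]))
E
```

```text
[ 0.44745302 -0.04592984  0.104     ] 0.4498041278519396
[ 0.47472762 -0.19997758  0.104     ] 0.5151284763224097
```

View pics/topc.png

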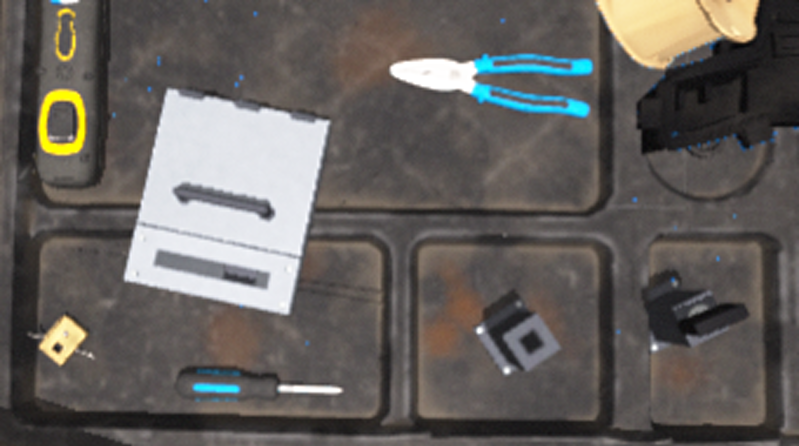

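View pics/scc.png

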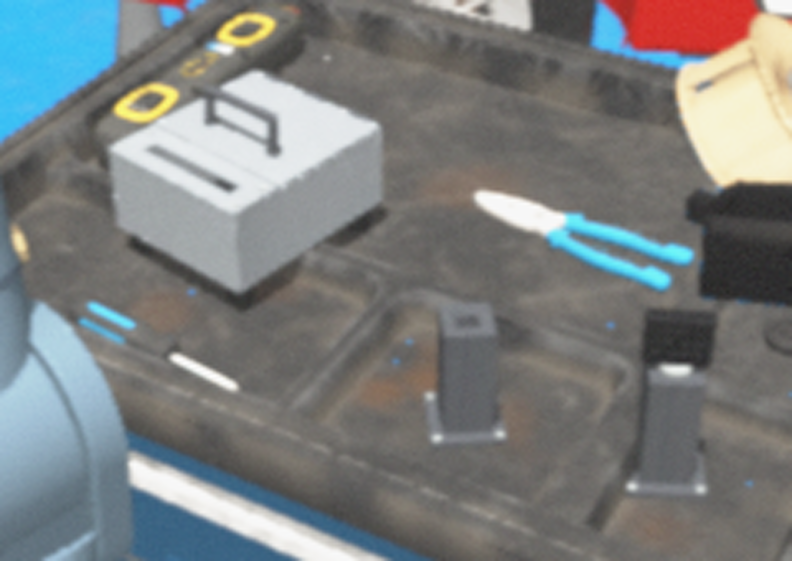

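```bash
cat >> h.py <<'E'
def yaw():  # angle of tool y, deg
    y=R.from_rotvec(r.get_state()['orientation']).as_matrix()[:,1]; return np.degrees(np.arctan2(y[1],y[0]))
def plan(P,yw=None):
    s=r.get_state(); M=R.from_rotvec(s['orientation']).as_matrix()
    print('t',round(s['clock'],2),'tcp',s['tcp_pos'].round(4),'yaw',round(yaw(),1))
    t=0
    if yw is not None: t=-((yw-yaw()+90)%180-90)
    print('shift units',(M.T@(np.array(P)-s['tcp_pos'])/.04).round(2),'then turn',round(t,1))
    return t
E
python3 - <<'E'
from h import *
c=cam('top')
d=r.regions_of('top','key')[0]['mask'].astype(np.uint8)
print(cv2.minAreaRect(cv2.findNonZero(d)))
ys,xs=np.nonzero(d); 
for u,v in ((473,240),(492,233)): print(px2w(c,u,v,.153))
print(plan((.475,-.2,.25)), yaw())
# case corners from topc crop
f=lambda u,v,z:px2w(c,180+u/2.35,100+v/2.35,z).round(4)
for n,u,v in (('FL',125,281),('FR',290,314),('BR',329,120),('BL',167,90),('slotL',155,258),('slotR',268,281)): print(n,f(u,v,.112))
print('blk',f(640,150,.0),f(640,150,.1))
E
```

```text
((482.7000427246094, 234.60000610351562), (11.700427055358887, 28.776723861694336), 71.56504821777344)
[ 0.45917997 -0.19247912  0.153     ]
[ 0.47449551 -0.23158085  0.153     ]
t 0.85 tcp [0.253  0.5988 0.2313] yaw 67.1
shift units [-12.88 -16.23  -0.47] then turn 0
0 67.09658333264585
FL [0.4935 0.3231 0.112 ]
FR [0.4648 0.1652 0.112 ]
BR [0.6509 0.1312 0.112 ]
BL [0.678  0.2879 0.112 ]
slotL [0.5159 0.2951 0.112 ]
slotR [0.4957 0.1867 0.112 ]
blk [ 0.643  -0.1998  0.    ] [ 0.6274 -0.1677  0.1   ]
```

>>> {"name": "step_arm", "arguments": {"commands": [-0.64,-0.81,-0.02,0,-0.64,-0.81,-0.02,0,-0.64,-0.81,-0.02,0,-0.64,-0.81,-0.02,0,-0.64,-0.81,-0.02,0,-0.64,-0.81,-0.02,0,-0.64,-0.81,-0.02,0,-0.64,-0.81,-0.02,0,-0.64,-0.81,-0.02,0,-0.64,-0.81,-0.02,0,-0.64,-0.81,-0.02,0,-0.64,-0.81,-0.02,0,-0.64,-0.81,-0.02,0,-0.64,-0.81,-0.02,0,-0.64,-0.81,-0.02,0,-0.64,-0.81,-0.02,0,-0.64,-0.81,-0.02,0,-0.64,-0.81,-0.02,0,-0.64,-0.81,-0.02,0,-0.64,-0.81,-0.02,0]}}

```text
clock: 2.85
tcp_pos: [0.4729, -0.1989, 0.2479]
orientation: [0.623, 3.078, 0.002]
ft_force: [1.0, 0.6, 0.4]
width: 0.0853
gripper_force: 0.0
```

>>> {"name": "step_arm", "arguments": {"commands": [0,0,0,8,0,0,0,8,0,0,0,8,0,0,0,8,0,0,0,8,0,0,0,6,0,0,0,0,0,0,0,0]}}

```text
clock: 3.65
tcp_pos: [0.4725, -0.1973, 0.2474]
orientation: [1.774, 2.593, 0.0]
ft_force: [1.0, 0.5, -0.3]
width: 0.0856
gripper_force: 0.0
```

```bash
python3 - <<'E'
from h import *
plan((.475,-.2,.25),21)
c=cam('wrist'); im=snap('wrist','w1.png')
for t in ('key','stand'):
    for d in r.regions_of('wrist',t)[:3]:
        m=d['mask'].astype(np.uint8); print(t,round(d['p'],2),d['box'],m.sum(),cv2.minAreaRect(cv2.findNonZero(m)))
E
```

```text
t 3.65 tcp [ 0.4725 -0.1973  0.2474] yaw 21.2
shift units [-0.09  0.03 -0.07] then turn 0.2
key 0.69 [295.6, 181.1, 322.2, 248.5] 1346 ((308.5, 214.5), (69.0, 25.0), 90.0)
stand 0.88 [310.5, 0.0, 376.3, 74.1] 3902 ((343.0577087402344, 33.28845977783203), (71.58238983154297, 62.757164001464844), 78.69007110595703)
stand 0.73 [288.3, 157.7, 337.7, 221.8] 1884 ((311.04803466796875, 188.2481689453125), (68.37252807617188, 50.03993225097656), 87.79740142822266)
```

View pics/w1.png

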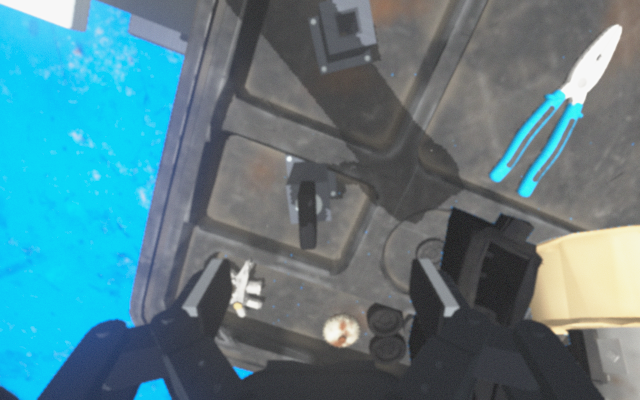

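```bash
python3 - <<'E'
from h import *
c=cam('wrist'); im=cv2.imread('pics/w1.png')
for u,v in ((308,214.5),(308,182),(308,247)): print(px2w(c,u,v,.153))
print(w2px(c,(.4725,-.1973,.13)))
cv2.imwrite('pics/w1c.png',cv2.resize(im[140:270,250:390],None,fx=4,fy=4,interpolation=cv2.INTER_CUBIC))
E
```

```text
[ 0.46741459 -0.21435213  0.153     ]
[ 0.45783213 -0.18868299  0.153     ]
[ 0.47772701 -0.24200254  0.153     ]
[321.39362075 189.24928489]
```

View pics/w1c.png

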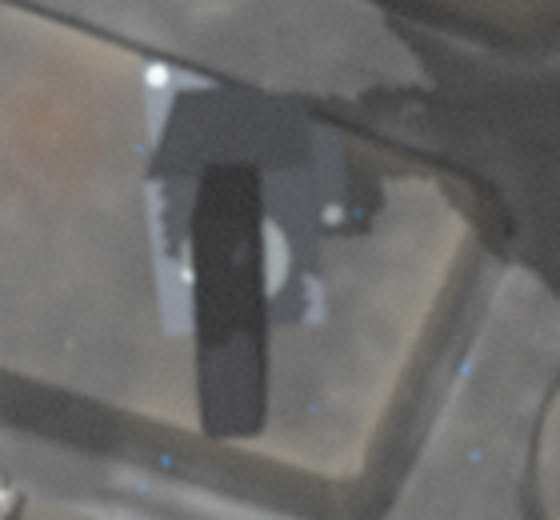

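```bash
python3 - <<'E'
from h import *
c=cam('wrist')
for u,v in ((307.3,219.7),(306,191),(308.5,248.5)): print(px2w(c,u,v,.153))
p=px2w(c,307.3,219.7,.153)
# stand top corners: block left/right front edges in crop
for a,b in ((150,178),(320,180)): print('blk',px2w(c,250+a/4,140+b/4,.104))
plan((p[0],p[1],.115)); print(p)
E
```

```text
[ 0.46848149 -0.21884154  0.153     ]
[ 0.45894844 -0.19617905  0.153     ]
[ 0.47861493 -0.24317919  0.153     ]
blk [ 0.44404267 -0.212237    0.104     ]
blk [ 0.48167949 -0.19817894  0.104     ]
t 3.8 tcp [ 0.4725 -0.1974  0.2473] yaw 21.2
shift units [-0.46 -0.29  3.31] then turn 0
[ 0.46848149 -0.21884154  0.153     ]
```

>>> {"name": "step_arm", "arguments": {"commands": [-0.25,-0.15,0.3,-1.5,-0.24,-0.14,0.6,0,0,0,0.8,0,0,0,0.8,0,0,0,0.6,0,0,0,0.2,0,0,0,0,0,0,0,0,0]}}

```text
clock: 4.6
tcp_pos: [0.4699, -0.2205, 0.1163]
orientation: [1.742, 2.612, 0.001]
ft_force: [-0.2, 0.1, 0.2]
width: 0.0854
gripper_force: 0.0
```

>>> {"name": "step_arm", "arguments": {"commands": [0,0,0,0,0,0,0,0,0,0,0,0,0,0,0,0,0,0,0,0,0,0,0,0,0,0,0,0,0,0,0,0,0,0,0,0], "jaw": 0, "newtons": 60}}

```text
clock: 5.5
tcp_pos: [0.4692, -0.22, 0.1156]
orientation: [1.743, 2.613, 0.0]
ft_force: [-1.0, 1.0, 5.0]
width: 0.0131
gripper_force: 58.8
```

>>> {"name": "step_arm", "arguments": {"commands": [0,0,-0.3,0,0,0,-0.7,0,0,0,-0.9,0,0,0,-0.9,0,0,0,-0.6,0,0,0,-0.2,0,0,0,0,0]}}

```text
clock: 6.2
tcp_pos: [0.4693, -0.2201, 0.26]
orientation: [1.742, 2.612, 0.002]
ft_force: [-0.1, 0.6, -2.1]
width: 0.0132
gripper_force: 58.7
```

>>> {"name": "step_arm", "arguments": {"commands": [0.6,0.31,0,0,0.79,0.41,0,0,0.79,0.41,0,0,0.79,0.41,0,0,0.79,0.41,0,0,0.79,0.41,0,0,0.79,0.41,0,0,0.79,0.41,0,0,0.79,0.41,0,0,0.79,0.41,0,0,0.79,0.41,0,0,0.79,0.41,0,0,0.79,0.41,0,0,0.2,0.07,0,0,0,0,0,8.4,0,0,0,8.4,0,0,0,8.4,0,0,0,8.3,0,0,0,0,0,0,0,0]}}

```text
clock: 8.2
tcp_pos: [0.5058, 0.2403, 0.2577]
orientation: [2.42, 2.003, -0.005]
ft_force: [-0.5, 0.6, -0.8]
width: 0.0132
gripper_force: 58.7
```

```bash
python3 - <<'E'
from h import *
plan((.506,.241,.255),-10.4); s=r.get_state(); print(s['ft_force'],s['width'],s['joints'].round(2))
c=cam('wrist'); im=snap('wrist','w2.png')
for p in ((.5159,.2951,.112),(.4957,.1867,.112),(.506,.241,.112)): print(w2px(c,p))
E
```

```text
t 8.2 tcp [0.5058 0.2403 0.2577] yaw -10.8
shift units [0.02 0.   0.07] then turn -0.4
[-0.52978268  0.60933427 -0.80020256] 0.013206460958063496 [-1.14  0.22  0.72  1.81 -0.16  1.17 -0.56]
[320.61003062 119.36698775]
[320.9057711  231.67300104]
[320.95527533 178.71304562]
```

View pics/w2.png

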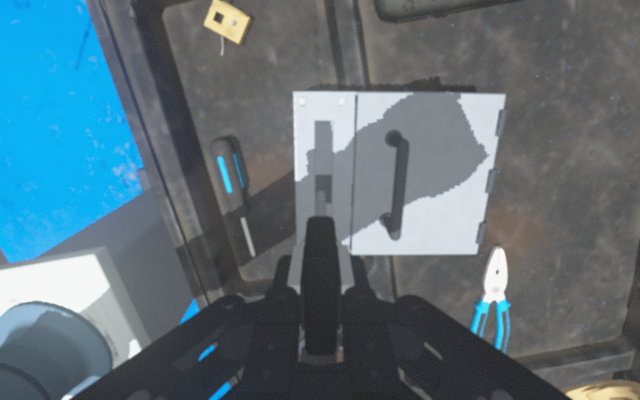

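```bash
python3 - <<'E'
from h import *
im=cv2.imread('pics/w2.png')
c=cv2.resize(im[100:260,270:400],None,fx=4,fy=3.7,interpolation=cv2.INTER_CUBIC)
t=cv2.resize(cv2.imread('pics/top.png')[195:230,235:305],None,fx=4,fy=6,interpolation=cv2.INTER_CUBIC)
o=np.zeros((600,800,3),np.uint8); o[:592,:520]=c; o[:210,520:800]=t
cv2.imwrite('pics/w2c.png',cv2.convertScaleAbs(o,alpha=1.6))
E
```

```text
(no output)
```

View pics/w2c.png

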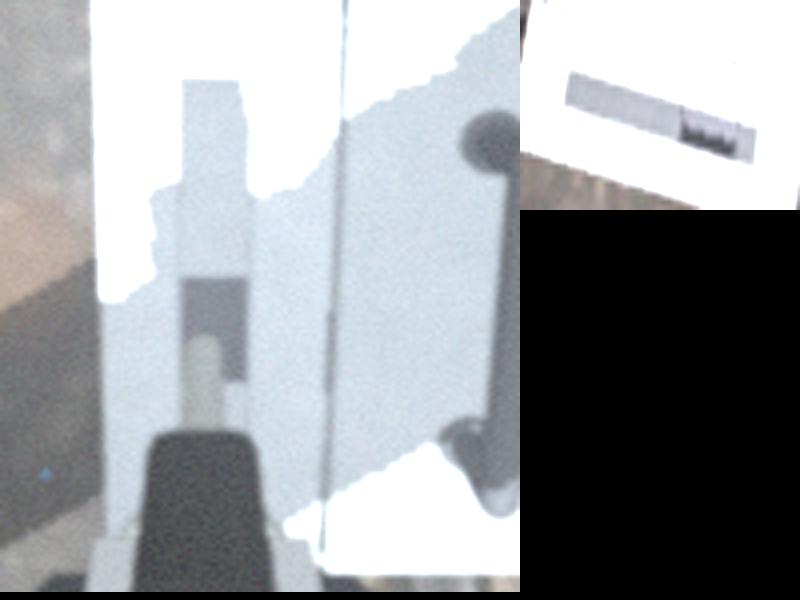

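```bash
python3 - <<'E'
from h import *
c=cam('wrist')
a=px2w(c,323.8,175.1,.072);b=px2w(c,323.8,202.7,.072);print('tab',a,b,(a+b)/2,np.linalg.norm(a-b))
print('slot top end',px2w(c,323.5,121.6,.112),'slot near',px2w(c,323.7,195,.112))
s=r.get_state(); t=s['tcp_pos']
print('tip px expected',w2px(c,t-[0,0,.1116]))
print('tab in slot at',px2w(c,323.8,189,.112))
plan(((a+b)/2*[1,1,0]+[0,0,.19]))
E
```

```text
tab [0.50795596 0.23330063 0.072     ] [0.50216551 0.20218734 0.072     ] [0.50506073 0.21774398 0.072     ] 0.031647528738984444
slot top end [0.5183982  0.29293887 0.112     ] slot near [0.50585766 0.22464812 0.112     ]
tip px expected [320.85033785 190.78752018]
tab in slot at [0.50706492 0.23060794 0.112     ]
t 8.25 tcp [0.506  0.2405 0.2581] yaw -10.8
shift units [-0.56  0.09  1.7 ] then turn 0
```

>>> {"name": "step_arm", "arguments": {"commands": [-0.28,0.05,0,0,-0.28,0.04,0,0,0,0,0,0,0,0,0.4,0,0,0,0.4,0,0,0,0.3,0,0,0,0.2,0,0,0,0.2,0,0,0,0,0,0,0,0,0]}}

```text
clock: 9.25
tcp_pos: [0.5062, 0.2186, 0.1995]
orientation: [2.422, 2.0, 0.0]
ft_force: [0.5, 0.5, -1.9]
width: 0.0133
gripper_force: 58.7
```

>>> {"name": "step_arm", "arguments": {"commands": [0,0,0.1,0,0,0,0.1,0,0,0,0.1,0,0,0,0.05,0,0,0,0.05,0,0,0,0.05,0,0,0,0,0]}}

```text
clock: 9.95
tcp_pos: [0.5058, 0.2187, 0.1824]
orientation: [-2.421, -1.999, 0.001]
ft_force: [-3.4, -0.3, 5.0]
width: 0.0132
gripper_force: 59.9
```

Contact at the expected depth (5 N). Press on gently.

>>> {"name": "step_arm", "arguments": {"commands": [0,0,0.05,0,0,0,0.05,0,0,0,0.05,0,0,0,0.03,0,0,0,0,0]}}

```text
clock: 10.45
tcp_pos: [0.5032, 0.2193, 0.1745]
orientation: [-2.418, -1.998, 0.008]
ft_force: [-6.2, -0.4, 7.3]
width: 0.0133
gripper_force: 59.9
```

>>> {"name": "step_arm", "arguments": {"commands": [0,0.04,0.05,0,0,0,0.03,0,0,0,0,0,0,0,0,0]}}

```text
clock: 10.85
tcp_pos: [0.5032, 0.2196, 0.1725]
orientation: [-2.414, -1.996, 0.012]
ft_force: [-10.1, -1.0, 15.4]
width: 0.0134
gripper_force: 61.2
```

```bash
python3 - <<'E'
from h import *
s=r.get_state(); print(s['tcp_pos'],s['ft_force'])
a=snap('scene'); b=snap('wrist')
o=np.zeros((600,800,3),np.uint8); o[:400,:640]=b
o[300:600,400:800]=cv2.resize(a[150:250,230:363],(400,300),interpolation=cv2.INTER_CUBIC)
cv2.imwrite('pics/p.png',o[:,:,::-1])
E
```

```text
[0.50316801 0.21964275 0.17248979] [-10.13706488  -0.98348702  15.37470755]
```

View pics/p.png

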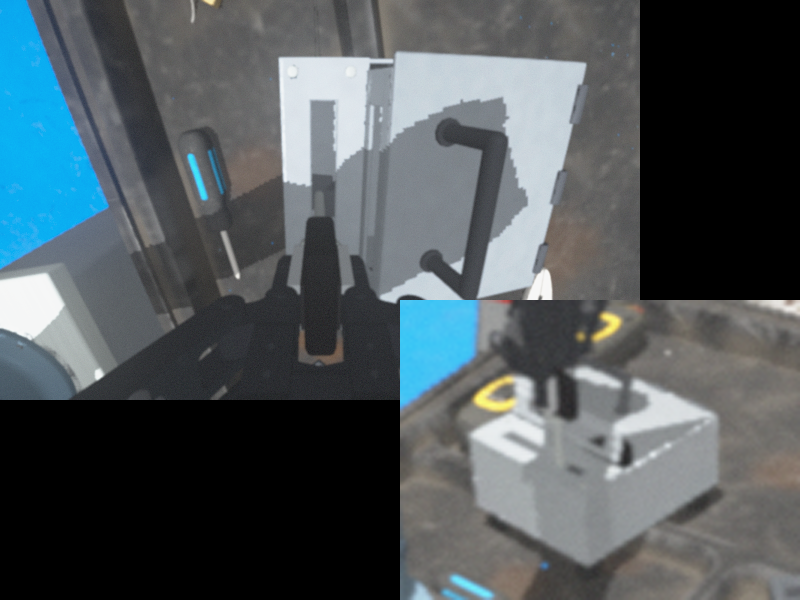

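>>> {"name": "step_arm", "arguments": {"commands": [0,0,-0.1,0,0,0,-0.2,0,0,0,-0.4,0,0,0,-0.5,0,0,0,-0.5,0,0,0,-0.4,0,0,0,-0.1,0,0,0,0,0,0,0,0,0]}}

```text
clock: 11.85
tcp_pos: [0.5071, 0.2179, 0.2579]
orientation: [-2.422, -2.0, 0.002]
ft_force: [-0.1, -0.3, -1.7]
width: 0.0133
gripper_force: 58.7
```

```bash
python3 - <<'E'
from h import *
s=r.get_state(); print(s['ft_force'],s['width'])
plan((.4692,-.22,.26),22.6)
c=cam('wrist'); im=snap('wrist','w3.png'); print(w2px(c,s['tcp_pos']-[0,0,.1116]))
cv2.imwrite('pics/w3c.png',cv2.resize(im[100:260,270:400],None,fx=4,fy=3.7,interpolation=cv2.INTER_CUBIC)[:,:,::-1])
E
```

```text
[-0.05100088 -0.2833941  -1.69705701] 0.01333231574766445
t 11.85 tcp [0.5071 0.2179 0.2579] yaw -10.9
shift units [-10.93   1.14  -0.04] then turn -33.5
[320.76435294 190.88374714]
```

View pics/w3c.png

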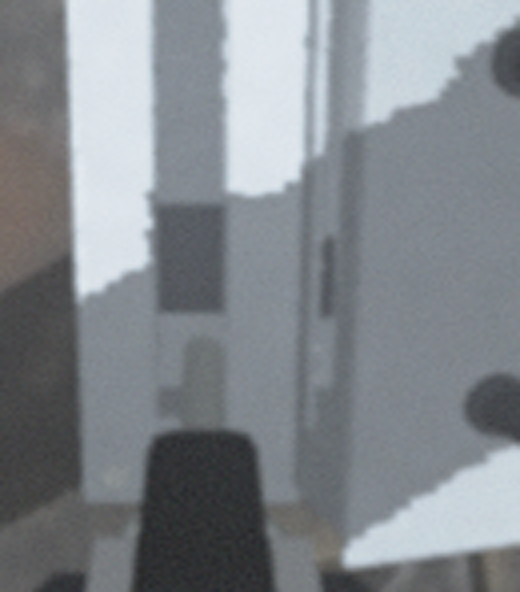

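>>> {"name": "step_arm", "arguments": {"commands": [0,0,0,-8.4,0,0,0,-8.4,0,0,0,-8.4,0,0,0,-8.3,-0.75,-0.39,0,0,-0.75,-0.39,0,0,-0.75,-0.39,0,0,-0.75,-0.39,0,0,-0.75,-0.39,0,0,-0.75,-0.39,0,0,-0.75,-0.39,0,0,-0.75,-0.39,0,0,-0.75,-0.39,0,0,-0.75,-0.39,0,0,-0.75,-0.39,0,0,-0.75,-0.39,0,0,-0.74,-0.4,0,0,0,0,0,0,0,0,0,0]}}

```text
clock: 13.8
tcp_pos: [0.4686, -0.2204, 0.258]
orientation: [-1.746, -2.61, 0.002]
ft_force: [0.5, 0.6, -1.2]
width: 0.0134
gripper_force: 58.8
```

```bash
python3 - <<'E'
from h import *
plan((.4692,-.22,.1159),22.6)
E
```

```text
t 13.8 tcp [ 0.4686 -0.2204  0.258 ] yaw 22.4
shift units [0.   0.02 3.55] then turn -0.2
```

>>> {"name": "step_arm", "arguments": {"commands": [0,0.02,0.5,0,0,0,0.3,0,0,0,0.2,0,0,0,0.2,0,0,0,0.2,0,0,0,0.3,0,0,0,0,0]}}

```text
clock: 14.5
tcp_pos: [0.4691, -0.2186, 0.1891]
orientation: [-1.741, -2.611, 0.002]
ft_force: [-0.5, 0.6, -1.0]
width: 0.0134
gripper_force: 58.7
```

>>> {"name": "step_arm", "arguments": {"commands": [0,0,0.4,0,0,0,0.4,0,0,0,0.4,0,0,0,0.3,0,0,0,0.2,0,0,0,0.08,0,0,0,0,0]}}

```text
clock: 15.2
tcp_pos: [0.4701, -0.2194, 0.1192]
orientation: [-1.743, -2.613, 0.001]
ft_force: [0.8, 1.1, -0.2]
width: 0.0132
gripper_force: 58.9
```

>>> {"name": "step_arm", "arguments": {"commands": [0,0,0.05,0,0,0,0.04,0,0,0,0,0]}}

```text
clock: 15.5
tcp_pos: [0.4706, -0.2193, 0.1163]
orientation: [1.743, 2.613, 0.001]
ft_force: [-0.3, -0.5, -1.9]
width: 0.0133
gripper_force: 58.9
```

Near seated; release, settle, and rise.

>>> {"name": "step_arm", "arguments": {"commands": [0,0,0.01,0,0,0,0,0,0,0,0,0,0,0,0,0,0,0,0,0,0,0,0,0], "jaw": 1}}

```text
clock: 16.1
tcp_pos: [0.4704, -0.2193, 0.1157]
orientation: [1.743, 2.614, -0.0]
ft_force: [0.5, -0.4, 0.0]
width: 0.0854
gripper_force: 0.0
```

>>> {"name": "step_arm", "arguments": {"commands": [0,0,-0.3,0,0,0,-0.8,0,0,0,-0.9,0,0,0,-0.9,0,0,0,-0.9,0,0,0,-0.5,0,0,0,0,0]}}

```text
clock: 16.8
tcp_pos: [0.4725, -0.2208, 0.2918]
orientation: [1.74, 2.607, 0.007]
ft_force: [0.0, -0.0, -0.8]
width: 0.0854
gripper_force: 0.0
```

```bash
python3 - <<'E'
from h import *
plan((.4692,-.22,.28),-10.4)
c=cam('wrist'); im=snap('wrist','w4.png'); tp=snap('top','t4.png')
o=np.zeros((480,800,3),np.uint8)
o[:,:400]=cv2.resize(im[170:290,260:360],(400,480),interpolation=cv2.INTER_CUBIC)
o[:400,400:]=cv2.resize(tp[110:250,220:360],(400,400),interpolation=cv2.INTER_CUBIC)
cv2.imwrite('pics/w4c.png',o[:,:,::-1])
E
```

```text
t 16.8 tcp [ 0.4725 -0.2208  0.2918] yaw 22.6
shift units [ 0.05 -0.07  0.29] then turn 33.0
```

View pics/w4c.png

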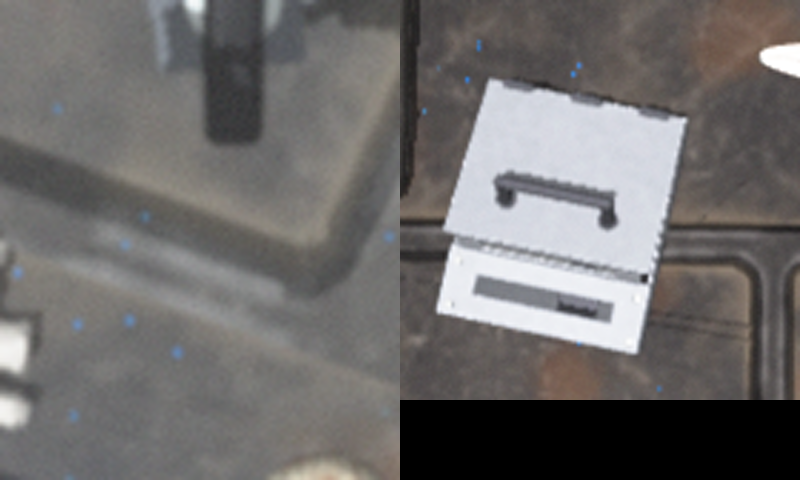

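```bash
python3 - <<'E'
from h import *
c=cam('top'); f=lambda u,v,z:px2w(c,220+(u-400)/2.857,110+v/2.857,z)
a,b=f(498,180,.173),f(613,199,.173); print(a,b,(a+b)/2,np.linalg.norm(a-b))
H=np.array([.667,.2108,.11]);u=np.array([.9836,-.1805,0]);B=H-.08*u+[0,0,.063]; print('model',B)
print('front edge mid',(f(445,231,.149)+f(650,279,.149))/2, H-.126*u)
s=r.get_state()['tcp_pos']; X=np.array([.1805,.9836,0])
T=B+.008*u; T[2]=.26; d=T-s; print(d@X/.04,d@u/.04,-d[2]/.04)
E
```

```text
[0.591398   0.26666578 0.173     ] [0.57861165 0.18198776 0.173     ] [0.58500483 0.22432677 0.173     ] 0.08563794322228224
model [0.588312 0.22524  0.173   ]
front edge mid [0.53832495 0.23273742 0.149     ] [0.5430664 0.233543  0.11     ]
11.463451580799818 1.0951806647349283 0.699790905748672
```

>>> {"name": "step_arm", "arguments": {"commands": [0,0,0,8.3,0,0,0,8.3,0,0,0,8.2,0,0,0,8.2,0.82,0.07,0.05,0,0.82,0.07,0.05,0,0.82,0.07,0.05,0,0.82,0.07,0.05,0,0.82,0.07,0.05,0,0.82,0.07,0.05,0,0.82,0.07,0.05,0,0.82,0.07,0.05,0,0.82,0.07,0.05,0,0.82,0.07,0.05,0,0.82,0.07,0.05,0,0.82,0.07,0.05,0,0.82,0.07,0.05,0,0.8,0.07,0.05,0,0,0,0,0,0,0,0,0], "jaw": 0.5}}

```text
clock: 18.9
tcp_pos: [0.5904, 0.225, 0.257]
orientation: [2.412, 2.013, -0.008]
ft_force: [0.6, -0.1, 0.4]
width: 0.0431
gripper_force: 0.0
```

```bash
python3 - <<'E'
from h import *
s=r.get_state(); t=s['tcp_pos']; print(t,s['width'],yaw())
B=np.array([.587,.225,.173]);u=np.array([.9836,-.1805,0]);X=np.array([.1805,.9836,0])
print('bar rel tcp along y,x',(B-t)@u,(B-t)@X)
c=cam('wrist'); im=snap('wrist','w5.png')
for q in (-.04,0,.04): print(w2px(c,B+q*X))
E
```

```text
[0.59040468 0.22502598 0.25704654] 0.043142868493765266 -10.291160114786459
bar rel tcp along y,x -0.003344153847528042 -0.0006401001232443039
[316.7530768  249.10370221]
[316.68411817 202.62047033]
[316.61482571 150.7173748 ]
```

View pics/w5.png

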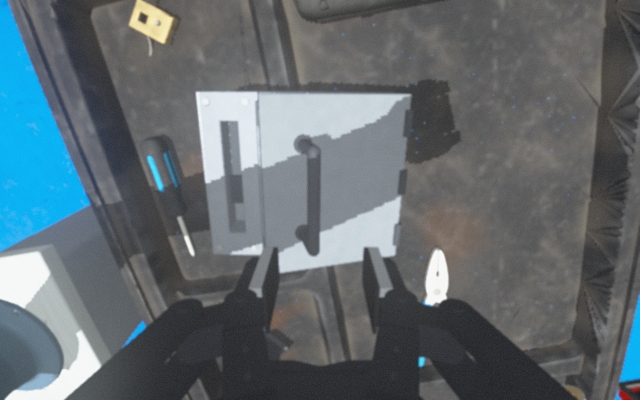

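>>> {"name": "step_arm", "arguments": {"commands": [0,0,0.5,0,0,0,0.7,0,0,0,0.5,0,0,0,0.3,0,0,0,0.2,0,0,0,0.2,0,0,0,0,0]}}

```text
clock: 19.65
tcp_pos: [0.5914, 0.224, 0.1631]
orientation: [-2.414, -2.01, 0.002]
ft_force: [-0.8, 0.5, -0.0]
width: 0.043
gripper_force: 0.0
```

>>> {"name": "step_arm", "arguments": {"commands": [0,0,0.12,0,0,0,0.08,0,0,0.15,0,0,0,0.13,0,0,0,0,0,0]}}

```text
clock: 20.15
tcp_pos: [0.6013, 0.2231, 0.1557]
orientation: [-2.41, -2.009, 0.005]
ft_force: [-4.7, 0.5, 3.0]
width: 0.0426
gripper_force: 2.4
```

>>> {"name": "step_arm", "arguments": {"commands": [0,0.13,-0.14,0,0,0.13,-0.14,0,0,0.15,-0.12,0,0,0.15,-0.12,0,0,0.16,-0.1,0,0,0.17,-0.09,0,0,0,0,0]}}

```text
clock: 20.85
tcp_pos: [0.639, 0.2162, 0.1851]
orientation: [2.414, 2.01, 0.003]
ft_force: [-1.4, 0.5, 0.2]
width: 0.0429
gripper_force: 0.7
```

>>> {"name": "step_arm", "arguments": {"commands": [0,0.18,-0.07,0,0,0.18,-0.07,0,0,0.13,-0.03,0,0,0.12,-0.03,0,0,0.13,-0.02,0,0,0.13,-0.02,0,0,0,0,0]}}

```text
clock: 21.55
tcp_pos: [0.6733, 0.2091, 0.1937]
orientation: [2.413, 2.009, 0.002]
ft_force: [-0.0, -0.7, 0.0]
width: 0.0426
gripper_force: 0.0
```

>>> {"name": "step_arm", "arguments": {"commands": [0,0.1,0,0,0,0.1,0,0,0,0,0,0]}}

```text
clock: 21.85
tcp_pos: [0.675, 0.2089, 0.1931]
orientation: [-2.406, -2.006, 0.015]
ft_force: [-12.3, 0.4, 6.5]
width: 0.0425
gripper_force: 5.9
```

>>> {"name": "step_arm", "arguments": {"commands": [0,0.08,0,0,0,0,0,0]}}

```text
clock: 22.05
tcp_pos: [0.675, 0.2089, 0.1929]
orientation: [-2.401, -2.003, 0.023]
ft_force: [-17.6, 0.5, 11.1]
width: 0.0428
gripper_force: 8.9
```

>>> {"name": "step_arm", "arguments": {"commands": [0,-0.25,0,0,0,-0.1,0,0,0,0,0,0,0,0,-0.2,0,0,0,-0.5,0,0,0,-0.9,0,0,0,-0.9,0,0,0,-0.5,0,0,0,0,0]}}

```text
clock: 22.95
tcp_pos: [0.6725, 0.2096, 0.3194]
orientation: [2.411, 2.007, 0.014]
ft_force: [0.3, 1.1, 0.4]
width: 0.0429
gripper_force: 0.0
```

```bash
python3 - <<'E'
from h import *
s=r.get_state(); print(s['tcp_pos'],s['ft_force'],s['clock'])
a=snap('scene','s6.png'); t=snap('top','t6.png'); w=snap('wrist','w6.png')
for n in ('top','scene'):
    for q in ('key','lid_handle','lid','driver_blue','combination_pliers','bracket'):
        for d in r.regions_of(n,q)[:2]: print(n,q,round(d['p'],2),d['box'])
H=np.array([.666,.2108,.11]);u=np.array([.9836,-.1805,0]);X=np.array([.1805,.9836,0])
for n in ('top','scene'):
  c=cam(n)
  for ang in (.9,1.05,1.15):
    print(n,ang,[w2px(c,H-.132*np.cos(ang)*u+[0,0,.132*np.sin(ang)]+k*X).round(0) for k in (-.08,.08)])
E
```

```text
[0.67250968 0.20958809 0.31941683] [0.25436685 1.05415629 0.39868115] 22.95
top lid_handle 0.82 [270.7, 135.3, 319.0, 188.1]
top lid 0.62 [270.3, 132.9, 318.9, 185.4]
top driver_blue 0.87 [274.0, 260.4, 324.5, 271.2]
top combination_pliers 0.89 [346.3, 122.6, 434.1, 151.1]
scene key 0.56 [410.4, 244.4, 439.4, 264.4]
scene lid_handle 0.7 [280.2, 144.8, 333.5, 189.9]
scene lid 0.69 [277.2, 144.3, 336.0, 190.5]
scene driver_blue 0.77 [241.5, 241.1, 272.5, 257.8]
scene combination_pliers 0.93 [363.3, 207.5, 430.7, 240.2]
scene combination_pliers 0.26 [277.5, 142.3, 334.9, 188.0]
top 0.9 [array([310., 182.]), array([232., 166.])]
top 1.05 [array([312., 173.]), array([232., 157.])]
top 1.15 [array([313., 166.]), array([233., 151.])]
scene 0.9 [array([316., 168.]), array([276., 151.])]
scene 1.05 [array([319., 162.]), array([279., 146.])]
scene 1.15 [array([322., 159.]), array([282., 143.])]
```

>>> {"name": "step_arm", "arguments": {"commands": [0.4,-0.7,0,0,0.5,-0.8,0,0,0.5,-0.8,0,0,0.5,-0.8,0,0,0.5,-0.8,0,0,0.5,-0.6,0,0,0.5,0,0,0,0.5,0,0,0,0,0,0,0,0,0,0,0]}}

```text
clock: 24.7
tcp_pos: [0.5204, 0.3957, 0.3134]
orientation: [2.413, 2.01, -0.001]
ft_force: [0.1, -0.5, 0.1]
width: 0.0425
gripper_force: 0.0
```

```bash
python3 - <<'E'
from h import *
from scipy.optimize import minimize
s=r.get_state(); print(s['tcp_pos'],s['clock'])
H=np.array([.666,.2108,.11]);u=np.array([.9836,-.1805,0]);X=np.array([.1805,.9836,0])
for n in ('top','scene'):
  snap(n,n+'7.png'); c=cam(n)
  for q in ('key','stand'):
    for d in r.regions_of(n,q)[:2]: print(n,q,round(d['p'],2),d['box'])
  for q in ('lid','lid_handle'):
   for d in r.regions_of(n,q)[:1]:
    m=d['mask']; print(n,q,round(d['p'],2),d['box'],m.sum())
    for ang in np.arange(.85,1.25,.05):
        g=lambda k,l:w2px(c,H-l*np.cos(ang)*u+[0,0,l*np.sin(ang)]+k*X)
        P=np.array([g(-.08,0),g(-.08,.132),g(.08,.132),g(.08,0)])
        f=np.zeros((400,640),np.uint8); cv2.fillPoly(f,[P.round().astype(np.int32)],1)
        print(round(ang,2),round((m&(f>0)).sum()/(m|(f>0)).sum(),3),end=' ')
    print()
E
```

```text
[0.52035745 0.39565426 0.31344965] 24.7
top stand 0.85 [453.2, 219.0, 484.3, 246.4]
top stand 0.72 [382.3, 227.5, 418.6, 260.4]
top lid 0.75 [235.6, 128.7, 319.4, 184.9] 2599
0.85 0.708 0.9 0.683 0.95 0.628 1.0 0.646 1.05 0.652 1.1 0.586 1.15 0.483 1.2 0.376 
top lid_handle 0.56 [232.1, 131.7, 317.9, 187.3] 2412
0.85 0.673 0.9 0.663 0.95 0.619 1.0 0.643 1.05 0.668 1.1 0.605 1.15 0.502 1.2 0.386 
scene key 0.85 [411.7, 242.9, 439.4, 264.0]
scene key 0.19 [253.2, 145.4, 335.9, 243.4]
scene stand 0.95 [411.7, 261.6, 433.7, 296.3]
scene stand 0.56 [348.2, 243.3, 374.0, 286.4]
scene lid 0.9 [276.0, 141.8, 334.5, 187.1] 1079
0.85 0.269 0.9 0.376 0.95 0.472 1.0 0.581 1.05 0.685 1.1 0.757 1.15 0.797 1.2 0.773 
scene lid_handle 0.83 [279.5, 142.2, 336.6, 185.5] 1033
0.85 0.275 0.9 0.387 0.95 0.485 1.0 0.597 1.05 0.703 1.1 0.785 1.15 0.787 1.2 0.734
```

```bash
python3 -c "
from h import *
print(r.hand_in())"
```

```text
the job is handed in; nothing more can be done
None
```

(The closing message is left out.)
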